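Fit the comb-shaped cross divider into the parts tray

ROBOT

A 7-joint arm with a two-finger parallel gripper is mounted at the origin on a cart in front of the work surface, level with it; the furniture and walls round the work are solid. World frame = base frame: x ahead of the robot, y to its left, z up, the work surface at z = 0. Lengths are in m, angles in rad, forces in N, time in s.
With the tool pointing down it reaches from about 0.425 to 0.925 m from the base axis. Payload 6.8 kg.
Tool frame: the origin (TCP) lies midway between the tips of the shut fingers; the grasp point (between the pads) lies 19 mm behind it; z points along the fingers, y is the line along which they close (so a half turn about z gives the same grasp; the last joint's range is limited). The gripper opens to 85 mm and grips with 20 to 120 N. Pads are 22 mm wide; open, the fingers measure 114 mm over their backs; the gripper's body (76 mm by 85 mm) begins 54 mm behind the grasp point. The pads swing forward as they close: fully open they stand 13 mm farther back than shut.
Start: joints at [-0.108, 0.477, 0.022, 1.555, -0.011, 1.109, -0.083], TCP at [0.675, 0, 0.231] pointing down, gripper open.
Joint ranges: [-2.96, 2.96], [-0.34, 2.1], [-1.41, 1.46], [0.24, 2.44], [-1.37, 4.51], [0.17, 1.92], [-2.96, 2.96]. Speed limits (rad/s): [2.39, 2.39, 3.14, 3.14, 3.14, 3.14, 3.14].

INTERFACE

Orientations are given as a rotation vector (axis times angle).
In Python, from bench import r gives the robot as it stands.
- The arm moves only by the tool servo_tool, never from a script. Its arguments are lists of equal length, an entry for each row: "turn": the turn, a rotation vector about the world's x, y, z in units of 5 degrees (1.0 is 5 degrees), a list of three; "slide": the shift along the world's x, y, z in units of 30 mm (1.0 is 30 mm), a list of three; "hand": the opening, from 0 (shut) to 1 (fully open). In form: {"turn": [[rx, ry, rz], ...], "slide": [[dx, dy, dz], ...], "hand": [hand, ...]}. A call has 1 to 8 rows; each row is the pose to reach, as a shift and turn from the pose commanded when the call began; what a row does not reach only later rows make up. A row lasts 1/8 s, in which the tool goes at most 62.5 mm and 10.7 degrees, less where a joint would pass 70% of its speed; a pose out of reach is approached as far as the arm can. A call with a gripper value outside its range is refused whole. The fingers move at their own pace and stop on an object; "squeeze" is the grip in N (left out, the last holds). Time passes only in rows, so rows that repeat a pose let the fingers close. It gives the time, the measured TCP pose, the force, the opening and the grip force at its end, in the units of the state.
- r.get_obs(): the state, without advancing time (a new reading comes with each control period).
- r.grab_frame(name): name is "scene" or "side" or "wrist"; returns (picture, depth): 400x640x3 uint8, red, green, blue; 400x640 float32, m along the optical axis (not along the pixel's ray), 0 where there is no reading.
- r.get_calibration(name): a dict with "fovy" (degrees; the focal length in pixels is half the picture's height over the tangent of half this angle, whatever the lens; pixels are square), "cx", "cy" (the principal point, pixels), "R" (3x3) and "t" (3): a world point X has camera coordinates R X + t. Camera axes: x right, y down, z forward; pixel columns grow to the right and rows downward; lengths in m; the calibration is good to about 2 mm. A picture is of the moment at which its call begins: read the wrist's pose just before it. get_calibration takes no time and is no camera call; for the wrist camera it gives the pose at the moment of the call.
- r.hand_in(): hands the job in; it is judged then, once.
The state is a dict: "clock": time; "joints": joint angles; "qvel": joint speeds; "tau": joint torques, N m; "tcp_pos": TCP position; "orientation": TCP orientation; "contact_force": force on the tool from outside, world axes, zero at the start; "moment": the same for the moment, N m; "grip_width": finger opening in m; "gripper_force": force on a finger pad.
Only numpy, scipy, OpenCV 4.12 (cv2) and the standard library are available. Lean on these libraries where they do the work, as an engineer would, in place of code of your own. Each camera call takes 0.05 s, during which the arm holds its last target. There are 200 camera calls.

TASK

Fit the orange cross divider into the grey parts tray: pick it up by its grip tab and lower it so that all five teeth go down together, one into each compartment's groove at the middle of the tray, keeping hold of it until the teeth are well in rather than dropping it. It must end up fully home, its spine sitting on the partitions, and let go. Do not force it, and leave the torch, the tape measure and the mug where they are.

Things in the scene. Friction and masses are not known exactly. Their poses are not given: they have to be found in the camera images.
- divider: Orange comb-shaped cross divider, 0.15 kg, standing loose on its teeth. 182 mm long (y), 15 mm thick (x), 88 mm tall (z up): teeth z = 0 to 38 mm, full-length spine 38 to 54 mm, grip tab 54 to 88 mm. Origin: underside of the teeth, centre of length and thickness. The same after a half turn about z; may be fitted either way round.
- divider_tab (a point): Centre of the divider's grip tab, 71 mm above its origin, axes as the divider's. The tab is 44 mm long (y), 14 mm thick (x) and 34 mm high, in the middle of the spine, to be pinched across its thickness.
- divider_teeth (a point): Root of the middle tooth, underside of the spine, 38 mm above the divider's origin. Five teeth at y = -72.4, -36.2, 0, 36.2, 72.4 mm, each 26.2 mm wide (y), 15 mm thick (x), 38 mm long, with 10 mm gaps; their lowest 6 mm taper by 2 mm a side.
- tray: Grey parts tray, 160 (x) by 186 (y) by 50 mm high, open above, screwed to the bench, place and yaw vary; 20 mm screw lug front and rear. Origin: underside, centre; z up. Floor and walls 5 mm. Four 5 mm partitions along x, at y = -54.3, -18.1, 18.1, 54.3 mm, as high as the walls, make five compartments 31.2 mm wide. Nuts and a bolt lie in them clear of the grooves.
- tray_top (a point): Centre of the tray at its top edge, z = 50 mm above its origin. At x = 0 each of the five compartments has ribs on both its sides that form a groove 20 mm wide (x) and 31.2 mm (y), open above (ribs end 3 mm below the top): each tooth has 2.5 mm of play to every side.
- tray_home (a point): Where the divider's origin lies when it is home: 12 mm above the tray's origin. The divider's spine then rests on the partitions' top edges and its x and y axes are parallel to the tray's.
- torch: Bystander: black torch, 125 mm long, 38 mm thick, lying on the bench; origin under its middle.
- tape_measure: Bystander: yellow tape measure, 37 x 78 x 62 mm; origin under its middle.
- mug: Bystander: yellow mug, 78 mm across, 116 mm with the handle, 102 mm high; origin under its middle.

How it is judged:
On the way:
1. all five teeth are entering their grooves (7 to 33 mm below the tray's top) with the divider lined up and the fingers still on it (z of divider in the frame of tray between 0.017 and 0.043 m and horizontal distance between divider and tray below 0.006 m and angle between the y axis of divider and the y axis of tray, either way round below 0.08 rad and angle between divider's own z axis and vertical below 0.15 rad and contact force between the fingers and divider above 0.3 N), for 0.05 s.
At the end, for the whole second after the job is handed in: Divider at rest in the tray, every tooth in its groove: origin at most 14.5 mm above the tray's (12 mm when home), within 6 mm sideways, lengths parallel within 0.08 rad, upright within 0.05 rad; torch, tape measure and mug within 30 mm of their start (z of divider in the frame of tray below 0.0145 m and horizontal distance between divider and tray below 0.006 m and angle between the y axis of divider and the y axis of tray, either way round below 0.08 rad and angle between divider's own z axis and vertical below 0.05 rad and linear speed of divider below 0.02 m/s and distance of each of torch, tape_measure, mug from where it was at the start of the episode below 0.03 m); the robot touches nothing.
It fails at once if the divider is forced against the tray with more than 60 N (contact force between divider and tray above 60 N).
It fails at once if the torch, the tape measure or the mug is moved by more than 30 mm (distance of any of torch, tape_measure, mug from where it was at the start of the episode above 0.03 m).
It also fails if it takes over 40 s, if anything falls off the work surface, if the arm or the gripper's body presses on something with over 40 N, if the wrist force passes 120 N, or if a joint passes its speed limit or range.

## Working session

There is one attempt and no reset: what is moved stays moved. The work goes in short steps, Python scripts to look and compute and a tool call to move; the robot and the scene stay as the last step left them, time stands still between calls to the robot, and variables do not carry over. Pictures are saved under pics/ and viewed, at most 10 in all, crops included, and the job is handed in when it is done.

Besides the shell and the picture viewer there is one more tool, called after "Emit:" as a command line: name --argument value ..., lists and objects as JSON in quotes. servo_tool: Moves the arm, as the interface text tells. Its arguments: {"type":"object","properties":{"turn":{"type":"array"},"slide":{"type":"array"},"hand":{"type":"array"},"squeeze":{"type":"number"}},"required":["turn","slide","hand"]}

```bash
mkdir -p pics
cat > h.py <<'E'
from bench import r
import numpy as np, cv2
def grab(n,f):
    c=r.get_calibration(n); im,d=r.grab_frame(n)
    cv2.imwrite(f'pics/{f}.png',im[:,:,::-1]); np.savez(f'pics/{f}.npz',im=im,d=d,**{k:np.array(c[k]) for k in c})
    return im,d,c
def cloud(d,c):
    f=200/np.tan(np.radians(c['fovy'])/2); v,u=np.mgrid[0:400,0:640]
    P=np.stack([(u-c['cx'])/f*d,(v-c['cy'])/f*d,d],-1)
    return (P-np.array(c['t']))@np.array(c['R'])
def load(f):
    z=np.load(f'pics/{f}.npz'); return z['im'],z['d'],{k:z[k] for k in('fovy','cx','cy','R','t')}
E
python3 - <<'E'
from h import *
o=r.get_obs();print(o['clock'],o['tcp_pos'],o['orientation'],o['contact_force'])
a,_,_=grab('scene','s0');b,_,_=grab('wrist','w0')
E
```

```text
0.0 [ 6.74407209e-01 -2.65433468e-05  2.30312211e-01] [-2.22057153e+00 -2.22061923e+00  2.19181816e-03] [ 0.41858965  0.07111573 -0.23500959]
```

View pics/s0.png

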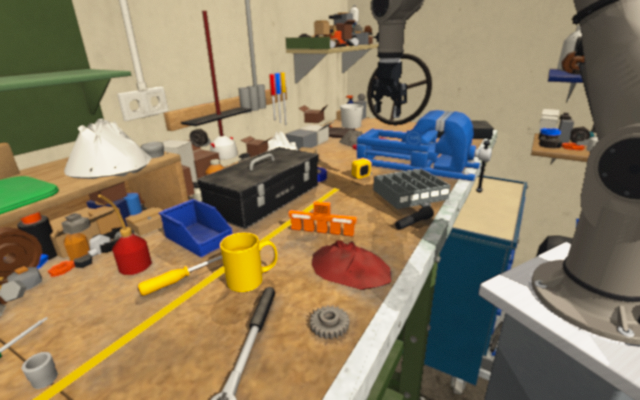

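View pics/w0.png

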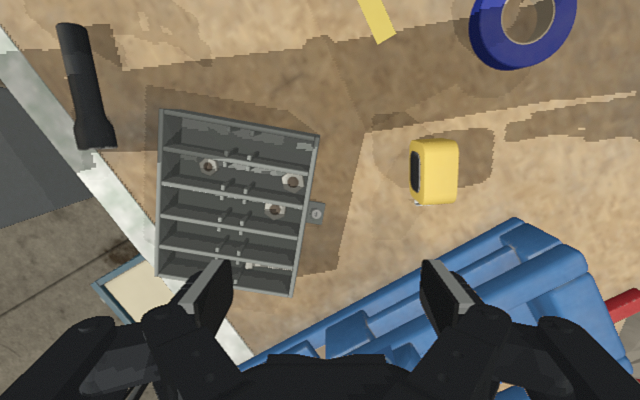

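```bash
cat >> h.py <<'E'
def rect(Q):  # Q Nx2
    (c,s,a)=cv2.minAreaRect((Q*1000).astype(np.float32)); return np.round(c,1),np.round(s,1),round(a,2)
def orange(im,P,zlo,zhi):
    hsv=cv2.cvtColor(im,cv2.COLOR_RGB2HSV); m=(hsv[...,0]>6)&(hsv[...,0]<17)&(hsv[...,1]>190)&(hsv[...,2]>120)
    return m&(P[...,2]>zlo)&(P[...,2]<zhi)
E
python3 - <<'E'
from h import *
im,d,c=load('s0');P=cloud(d,c);print(c['fovy'],c['cx'],c['cy'])
m=orange(im,P,-.01,.12);m[:190]=0;m[245:]=0;m[:,:270]=0;m[:,370:]=0
Q=P[m];print(len(Q),Q.min(0),Q.max(0),rect(Q[:,:2]))
for lo,hi in((.0,.036),(.04,.052),(.058,.086)):
  q=Q[(Q[:,2]>lo)&(Q[:,2]<hi)];print(len(q),q.min(0),q.max(0))
t=Q[(Q[:,2]>.06)];print('tab',t.mean(0))
s=Q[(Q[:,2]>.04)&(Q[:,2]<.05)]; print(cv2.fitLine((s[:,:2]).astype(np.float32),cv2.DIST_HUBER,0,.01,.01).ravel())
im,d,c=load('w0');P=cloud(d,c);print(c['fovy'],c['cx'],c['cy'])
for u,v in((210,165),(200,230),(500,120),(437,150)):print(u,v,P[v,u])
m=(abs(P[...,2]-.05)<.006);m[:,:140]=0;m[:90]=0;m[310:]=0;m[:,330:]=0
m&=(np.ptp(im.astype(int),axis=2)<30)
m=cv2.morphologyEx(m.astype(np.uint8),cv2.MORPH_OPEN,np.ones((2,2)))>0
q=P[m];print(len(q),q.mean(0),np.median(q[:,2]),rect(q[:,:2]))
v=im.copy();v[m]=(255,0,0);cv2.imwrite('pics/w0m.png',v[90:310,130:340][:,:,::-1].repeat(2,0).repeat(2,1))
im,d,c=load('s0');cv2.imwrite('pics/s0c.png',cv2.resize(im[180:260,270:450],None,fx=4,fy=4)[:,:,::-1])
E
```

```text
57.96996132479769 321.8858749495578 194.7590773409303
1144 [ 0.43974225  0.21500442 -0.00231613] [0.66547156 0.40589052 0.08907045] (array([551.7, 312.1]), array([199.4, 127.1]), 48.4)
591 [4.42988182e-01 2.76452089e-01 5.08282271e-05] [0.59722264 0.40365772 0.03598198]
122 [0.43974225 0.27563163 0.04014311] [0.56634768 0.40589052 0.05197552]
159 [0.48889846 0.32244527 0.05809789] [0.51949642 0.35718838 0.0859941 ]
tab [0.50264445 0.33945753 0.07571289]
[0.69552433 0.7185025  0.5014511  0.3402301 ]
64.64976237006162 325.8053520440667 207.32694905262673
210 165 [0.54229382 0.01660558 0.01699044]
200 230 [ 0.51730083 -0.06587602  0.00561317]
500 120 [ 8.72444494e-01  6.49974113e-02 -6.28512891e-04]
437 150 [0.78244477 0.03762103 0.06106137]
7127 [ 0.56921982 -0.02260959  0.04700231] 0.05046089535542778 (array([532.6, -57.6]), array([304.2, 229.8]), 79.15)
```

View pics/w0m.png

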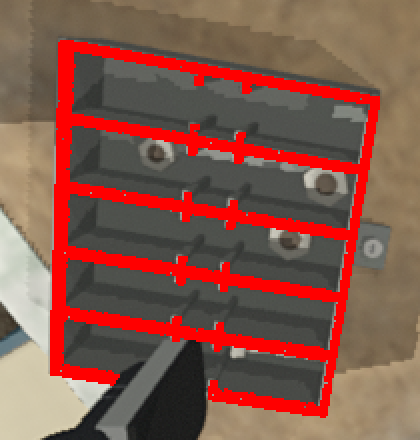

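```bash
cat >> h.py <<'E'
def tray(im,P,roi):
    m=(abs(P[...,2]-.05)<.006)&(np.ptp(im.astype(int),axis=2)<30)
    k=np.zeros_like(m);u0,u1,v0,v1=roi;k[v0:v1,u0:u1]=1;m&=k
    n,l,s,_=cv2.connectedComponentsWithStats(m.astype(np.uint8)); i=1+s[1:,4].argmax(); m=l==i
    return m,rect(P[m][:,:2]),np.median(P[m][:,2])
E
python3 - <<'E'
from h import *
im,d,c=load('w0');P=cloud(d,c)
m,R,z=tray(im,P,(140,330,90,310));print(m.sum(),R,z)
E
```

```text
7189 (array([571.4, -28.1]), array([186.6, 160.2]), 79.75) 0.05055044424157325
```

Emit:
servo_tool --turn '[[0,0,-2],[0,0,-4],[0,0,-6],[0,0,-8],[0,0,-8.8],[0,0,-8.8]]' --slide '[[-1,2,0],[-2,4,0],[-3.5,6,0],[-5,8,0],[-5.5,9,0],[-5.5,9,0]]' --hand '[1,1,1,1,1,1]'

```text
clock: 0.85
tcp_pos: [0.5062, 0.2757, 0.231]
orientation: [-2.884, -1.24, 0.002]
contact_force: [0.3, -1.0, -0.6]
grip_width: 0.0857
gripper_force: 0.0
```

Run:
```python
from h import *
im,d,c=grab('wrist','w1');P=cloud(d,c)
o=r.get_obs();print(o['tcp_pos'],o['orientation'])
for lo,hi in((.045,.06),(.08,.095)):
  m=orange(im,P,lo,hi)
  if m.sum()>20: print(m.sum(),rect(P[m][:,:2]),np.median(P[m][:,2]))
```

```text
[0.50776618 0.27323048 0.2310124 ] [-2.88703159e+00 -1.23646277e+00  1.31283974e-03]
```

View pics/w1.png

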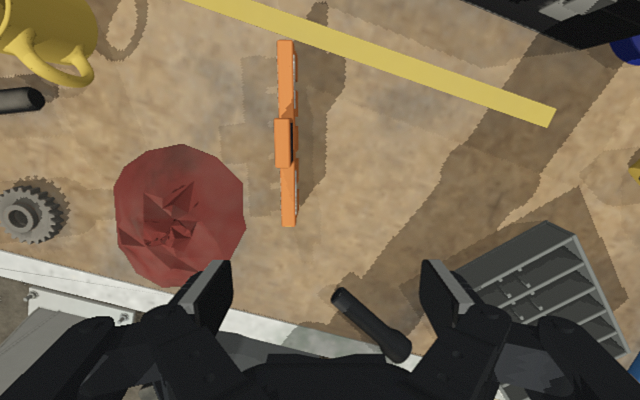

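```bash
sed -i 's/hsv\[...,1\]>190/hsv[...,1]>150/' h.py
python3 - <<'E'
from h import *
im,d,c=load('w1');P=cloud(d,c)
k=np.zeros((400,640),bool);k[35:232,268:305]=1
print(P[140,283],P[60,286],P[210,288],cv2.cvtColor(im[138:142,280:284],cv2.COLOR_RGB2HSV)[0,0])
for lo,hi in((.045,.06),(.08,.095)):
  m=k&orange(im,P,lo,hi)
  if m.sum()>20: print(m.sum(),rect(P[m][:,:2]),np.median(P[m][:,2]))
E
```

```text
[0.51216505 0.33783015 0.08815747] [0.56146948 0.38826794 0.05421022] [0.45907377 0.2848672  0.05469484] [ 14 160 221]
2032 (array([509.5, 336.9]), array([180.5,  14.7]), 45.58) 0.055025010675658834
770 (array([509.5, 336.7]), array([43.2, 13.4]), 45.49) 0.0889981492817423
```

Emit:
servo_tool --turn '[[0,0,-0.1],[0,0,-0.1],[0,0,-0.1],[0,0,-0.1]]' --slide '[[0,1.2,-1],[0,2.23,-2.3],[0,2.23,-3],[0,2.23,-3]]' --hand '[1,1,1,1]'

```text
clock: 1.4
tcp_pos: [0.51, 0.3344, 0.1392]
orientation: [2.896, 1.212, -0.006]
contact_force: [0.7, -0.9, 0.7]
grip_width: 0.0852
gripper_force: 0.0
```

```bash
cat >> h.py <<'E'
from scipy.spatial.transform import Rotation as Ro
def st():
    o=r.get_obs();y=Ro.from_rotvec(o['orientation']).as_matrix()
    print(round(o['clock'],2),np.round(o['tcp_pos'],4),'yaw closing',round(np.degrees(np.arctan2(y[1,1],y[0,1])),2),'tilt',np.round(y[:,2],4),o['contact_force'],o['grip_width'],o['gripper_force'])
E
python3 - <<'E'
from h import *
st();im,d,c=grab('wrist','w2');P=cloud(d,c);st()
print(P[140,283])
for lo,hi in((.045,.06),(.08,.095)):
  m=orange(im,P,lo,hi)
  print(m.sum(),m.sum()and (rect(P[m][:,:2]),np.median(P[m][:,2])))
E
```

```text
1.4 [0.51   0.3344 0.1392] yaw closing -44.6 tilt [-0.0029 -0.0037 -1.    ] [ 0.72900298 -0.94112155  0.717208  ] 0.0851663349308874 0.0
1.45 [0.5109 0.3349 0.1408] yaw closing -44.63 tilt [-7.0e-04 -1.9e-03 -1.0e+00] [ 0.06188099 -1.56363205  0.66769373] 0.08549432144345784 0.0
[0.5177589  0.39544088 0.00071534]
3036 ((array([509. , 336.7]), array([180.9,  14.1]), 45.62), np.float64(0.05505882954946503))
1297 ((array([509.1, 337.2]), array([43.6, 13.2]), 45.67), np.float64(0.0890362600831363))
```

View pics/w2.png

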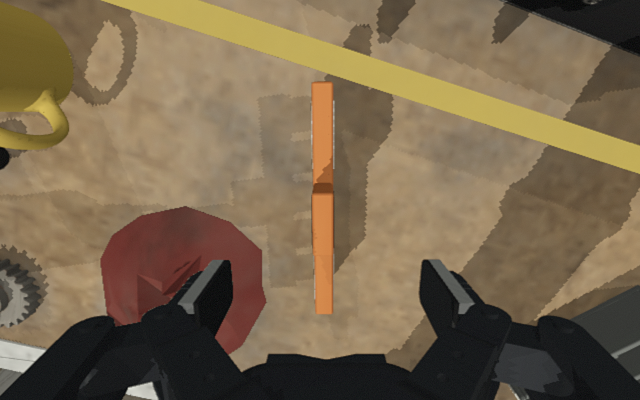

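Emit:
servo_tool --turn '[[0,0,0],[0,0,0],[0,0,0],[0,0,0],[0,0,0],[0,0,0],[0,0,0]]' --slide '[[-0.02,0.03,0],[-0.02,0.03,-0.7],[-0.02,0.03,-1.7],[-0.02,0.03,-2.4],[-0.02,0.03,-2.73],[-0.02,0.03,-2.73],[-0.02,0.03,-2.73]]' --hand '[0.5,0.5,0.5,0.5,0.5,0.5,0.5]' --squeeze 40

```text
clock: 2.33
tcp_pos: [0.5103, 0.3382, 0.0607]
orientation: [-2.897, -1.214, -0.003]
contact_force: [-0.1, 0.3, -0.0]
grip_width: 0.0428
gripper_force: 0.0
```

Emit:
servo_tool --turn '[[0,0,0],[0,0,0],[0,0,0],[0,0,0],[0,0,0],[0,0,0]]' --slide '[[0,0,0],[0,0,0],[0,0,0],[0,0,0],[0,0,0],[0,0,0]]' --hand '[0.3,0.1,0,0,0,0]' --squeeze 40

```text
clock: 3.08
tcp_pos: [0.5099, 0.338, 0.0602]
orientation: [-2.897, -1.214, -0.002]
contact_force: [-0.2, -1.4, 6.4]
grip_width: 0.0129
gripper_force: 40.2
```

Emit:
servo_tool --turn '[[0,0,0],[0,0,0],[0,0,0],[0,0,0.8],[0,0,1.8],[0,0,2.8],[0,0,3.8],[0,0,4.8]]' --slide '[[0,0,0.6],[0,0,1.8],[0,0,3],[0.3,-1,3.5],[0.6,-2.6,3.5],[0.9,-4.2,3.5],[1.2,-5.8,3.5],[1.5,-7.4,3.5]]' --hand '[0,0,0,0,0,0,0,0]'

```text
clock: 4.08
tcp_pos: [0.5543, 0.1143, 0.1652]
orientation: [2.578, 1.795, 0.0]
contact_force: [0.6, -0.4, -2.3]
grip_width: 0.0135
gripper_force: 39.2
```

Emit:
servo_tool --turn '[[0,0,0.8],[0,0,1.5],[0,0,2.03],[0,0,2.03],[0,0,2.03]]' --slide '[[0.2,-1.6,0],[0.4,-3,0],[0.54,-4.3,0],[0.54,-4.8,0],[0.54,-4.8,0]]' --hand '[0,0,0,0,0]'

```text
clock: 4.7
tcp_pos: [0.5703, -0.0288, 0.1647]
orientation: [-2.415, -2.009, 0.0]
contact_force: [-0.1, 0.2, -1.6]
grip_width: 0.0134
gripper_force: 39.1
```

Run:
```python
from h import *
im,d,c=grab('wrist','w3');st();grab('side','d3')
P=cloud(d,c)
for h in np.arange(.1,.2,.012):
  m=orange(im,P,h,h+.012);print(round(h,3),m.sum(),m.sum()>20 and rect(P[m][:,:2]))
m,R,z=tray(im,P,(0,640,0,400));print(m.sum(),R,z)
```

```text
4.75 [ 0.5704 -0.027   0.1646] yaw closing -10.35 tilt [-1.e-04  9.e-04 -1.e+00] [ 0.34554149  0.35539278 -2.46889543] 0.01372770667342216 39.133583307266235
0.1 0 False
0.112 0 False
0.124 0 False
0.136 0 False
0.148 2771 (array([572.1, -15.5]), array([152.1,  14.7]), 79.39)
0.16 1050 (array([572.2, -15.3]), array([151. ,  13.8]), 79.48)
0.172 290 (array([573.6,  -8.5]), array([ 2.1, 13.4]), 76.29)
0.184 2977 (array([569.6, -29.1]), array([43.9, 13.5]), 79.34)
0.196 7 False
4551 (array([616.6, -35.8]), array([185.7,  68.8]), 79.82) 0.050691681667303964
```

View pics/w3.png

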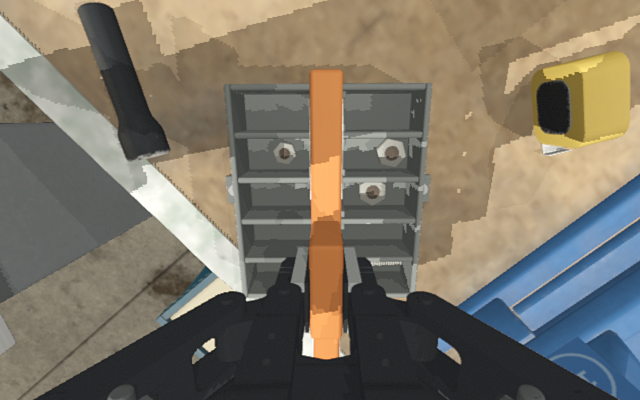

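View pics/d3.png

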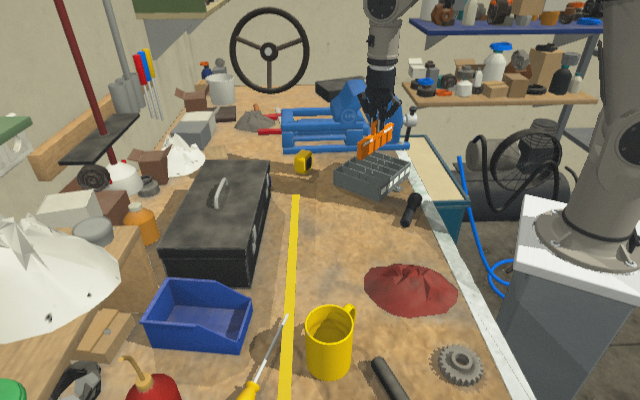

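Run:
```python
from h import *
im,d,c=load('w3');P=cloud(d,c)
m=(abs(P[...,2]-.05)<.006)&(np.ptp(im.astype(int),axis=2)<30)
k=np.zeros_like(m);k[75:300,215:440]=1;m&=k
n,l,s,_=cv2.connectedComponentsWithStats(m.astype(np.uint8)); m=np.isin(l,[i for i in range(1,n) if s[i,4]>200])
print(m.sum(),rect(P[m][:,:2]),np.median(P[m][:,2]))
q=P[m][:,:2]
a=np.radians(79.78);y=np.array([np.cos(a),np.sin(a)]);x=np.array([y[1],-y[0]])
t=(q-np.array([.5714,-.0281]));tx=t@x*1e3;ty=t@y*1e3
print(np.percentile(tx,[0,.5,99.5,100]),np.percentile(ty,[0,.5,99.5,100]))
h,e=np.histogram(ty[abs(tx)>20],bins=np.arange(-95,96,2));print([(int(b),int(n)) for b,n in zip(e,h) if n>60])
# divider in tray frame
m=orange(im,P,.14,.2);q=P[m];t=q[:,:2]-np.array([.5714,-.0281]);tx=t@x*1e3;ty=t@y*1e3;z=q[:,2]
for nm,s in(('spine',z<.17),('tab',z>.184)):
  print(nm,np.median(z[s]),np.percentile(tx[s],[1,99]),np.percentile(ty[s],[0.2,99.8]))
  for lo in range(-30,60,20):
    b=s&(ty>lo)&(ty<lo+20)
    if b.sum()>50:print(lo,np.percentile(tx[b],[2,98]),np.median(z[b]))
```

```text
8714 (array([571.6, -28.1]), array([186.3, 160.1]), 79.82) 0.0506925470872888
[-79.81224617 -79.23242402  79.72254194  80.33166557] [-93.13289348 -91.08861536  92.90184829  93.26460242]
[(-91, 74), (-89, 225), (-57, 114), (-55, 195), (-53, 480), (-21, 167), (-19, 301), (-17, 563), (15, 204), (17, 324), (19, 508), (51, 173), (53, 423), (55, 410), (87, 300), (89, 450), (91, 438)]
spine 0.15956004519262468 [-8.14532673  5.77252589] [-62.97473633  88.40069366]
10 [-8.62744287  5.74152658] 0.1598885091417882
30 [-8.15724708  5.62886819] 0.15934762732950197
50 [-7.89398702  5.44795496] 0.15954164324407955
tab 0.19348957619338683 [-8.11635869  5.02760069] [-22.93309977  20.4166835 ]
-30 [-8.21578245  4.92527962] 0.19350080545262313
-10 [-7.93430765  4.76687221] 0.19359915991567886
10 [-7.97782086  5.06014218] 0.19317033729938268
```

Emit:
servo_tool --turn '[[0,0,0.07],[0,0,0.07],[0,0,0.07],[0,0,0.07],[0,0,0.07]]' --slide '[[0.05,0.03,-0.4],[0.05,0.03,-1],[0.05,0.03,-1.4],[0.05,0.03,-1.4],[0.05,0.03,-1.4]]' --hand '[0,0,0,0,0]'

```text
clock: 5.42
tcp_pos: [0.5723, -0.0273, 0.1224]
orientation: [2.407, 2.019, 0.0]
contact_force: [-0.2, -0.2, -1.8]
grip_width: 0.0134
gripper_force: 39.2
```

```bash
cat > m.py <<'E'
from h import *
import sys
def meas(n):
  st();im,d,c=grab('wrist',n);P=cloud(d,c)
  a=np.radians(79.8);y=np.array([np.cos(a),np.sin(a)]);x=np.array([y[1],-y[0]])
  T=P[...,:2]-np.array([.5715,-.0281]);tx=T@x*1e3;ty=T@y*1e3;z=P[...,2]
  g=(abs(z-.05)<.006)&(np.ptp(im.astype(int),axis=2)<30)&(abs(tx)<84)&(abs(ty)<97)
  print('tray',g.sum(),np.percentile(tx[g],[.5,99.5]),[round(float(np.median(ty[g&(abs(tx)>20)&(abs(tx)<70)&(abs(ty-b)<5)])),1) for b in(-54.3,-18.1,18.1,54.3)],np.percentile(ty[g],99.9))
  o=orange(im,P,.06,.2)&(abs(tx)<25);zt=np.percentile(z[o],95)
  for nm,s in(('spine',o&(abs(z-zt+.034)<.008)),('tab',o&(abs(z-zt)<.008))):
    print(nm,s.sum(),np.median(z[s]),np.percentile(ty[s],[.3,99.7]))
    for lo in range(-90,90,20):
      b=s&(ty>lo)&(ty<lo+20)
      if b.sum()>150:print(lo,np.round(np.percentile(tx[b],[2,98]),1),round(np.percentile(tx[b],[2,98]).mean(),2),np.median(z[b]))
meas(sys.argv[1])
E
python3 m.py w4; python3 m.py w5
```

```text
5.42 [ 0.5723 -0.0273  0.1224] yaw closing -10.0 tilt [ 2.e-04 -0.e+00 -1.e+00] [-0.19045898 -0.23652305 -1.78548981] 0.013353846258832219 39.19313371181488
tray 11587 [-79.21391717  79.5032583 ] [-52.2, -16.3, 19.2, 54.7] 92.87112220706607
spine 3891 0.11731077977345133 [-61.104241    90.10653586]
-70 [-5.9  7.1] 0.58 0.11740795662860676
10 [-7.3  7.2] -0.07 0.11748936946606775
30 [-7.  7.] -0.01 0.11701712963229069
50 [-6.8  6.6] -0.13 0.11732730880528945
70 [-7.   6.7] -0.12 0.1172466502895047
tab 2964 0.1512508616326489 [-20.94589335  22.09314809]
-30 [-6.6  6.6] 0.03 0.15128222918198775
-10 [-6.4  6.3] -0.0 0.15134213956135664
10 [-6.4  6.5] 0.04 0.1510739520207336
5.47 [ 0.5725 -0.0273  0.1228] yaw closing -10.01 tilt [ 8.e-04  0.e+00 -1.e+00] [ 0.45305065  0.3288938  -2.8568687 ] 0.013293400662461726 39.19287621974945
tray 11591 [-79.2133771   79.50050612] [-52.3, -16.4, 19.1, 54.7] 92.97894333489795
spine 3894 0.11762255802791444 [-61.19585637  90.15555113]
-70 [-5.7  7.3] 0.78 0.11771600193634356
10 [-7.1  7.4] 0.13 0.11782288647422884
30 [-6.8  7.2] 0.21 0.11733255575842338
50 [-6.6  6.8] 0.07 0.11767376268285529
70 [-6.8  6.9] 0.08 0.11754707526678751
tab 2966 0.15156878679114816 [-21.1866137   22.09494004]
-30 [-6.4  6.8] 0.19 0.15161387471308108
-10 [-6.2  6.6] 0.18 0.15165015059097423
10 [-6.3  6.7] 0.22 0.15141998128161385
```

Emit:
servo_tool --turn '[[0,0,0],[0,0,0],[0,0,0],[0,0,0],[0,0,0],[0,0,0],[0,0,0],[0,0,0]]' --slide '[[0,0,-0.15],[0,0,-0.3],[0,0,-0.45],[0,0,-0.6],[0,0,-0.7],[0,0,-0.8],[0,0,-0.9],[0,0,-0.9]]' --hand '[0,0,0,0,0,0,0,0]'

```text
clock: 6.52
tcp_pos: [0.5719, -0.0273, 0.0952]
orientation: [-2.406, -2.019, 0.001]
contact_force: [1.0, 0.1, -1.3]
grip_width: 0.0134
gripper_force: 39.3
```

```bash
python3 m.py w6
```

```text
6.53 [ 0.5719 -0.0273  0.0952] yaw closing -10.0 tilt [-5.e-04 -0.e+00 -1.e+00] [ 1.01402385  0.06106029 -1.27047398] 0.01338796622253108 39.277769923210144
tray 14176 [-79.18752254  79.60937932] [-51.6, -16.1, 19.5, 54.9] 93.14411364766866
spine 4146 0.09000806667926191 [-61.00459769  90.0664676 ]
-70 [-6.8  6.8] -0.03 0.09004084888805503
10 [-7.7  6.8] -0.45 0.090260310659935
30 [-7.3  6.5] -0.41 0.08998965971078703
50 [-7.2  6.2] -0.51 0.09001077116867427
70 [-7.4  6.4] -0.5 0.08996980764167806
tab 2903 0.12398379220775828 [-21.081608    22.10474534]
-30 [-7.   6.3] -0.36 0.12399552230190311
-10 [-6.7  6. ] -0.36 0.12405218552276331
10 [-6.8  6.2] -0.3 0.12382973801407289
```

Emit:
servo_tool --turn '[[0,0,0],[0,0,0],[0,0,0],[0,0,0],[0,0,0],[0,0,0],[0,0,0],[0,0,0]]' --slide '[[0.01,0,-0.1],[0.01,0,-0.2],[0.01,0,-0.3],[0.01,0,-0.4],[0.01,0,-0.5],[0.01,0,-0.6],[0.01,0,-0.68],[0.01,0,-0.72]]' --hand '[0,0,0,0,0,0,0,0]'

```text
clock: 7.58
tcp_pos: [0.5723, -0.0273, 0.0736]
orientation: [-2.407, -2.019, 0.0]
contact_force: [0.1, -0.0, -1.8]
grip_width: 0.013
gripper_force: 39.3
```

Emit:
servo_tool --turn '[[0,0,0],[0,0,0],[0,0,0]]' --slide '[[0,0,-0.03],[0,0,-0.06],[0,0,-0.06]]' --hand '[0,0,0]'

```text
clock: 7.95
tcp_pos: [0.5725, -0.0273, 0.0722]
orientation: [2.407, 2.019, 0.0]
contact_force: [0.0, 0.1, -0.6]
grip_width: 0.0135
gripper_force: 39.3
```

```bash
python3 m.py w7
```

```text
7.95 [ 0.5725 -0.0273  0.0722] yaw closing -10.0 tilt [ 3.e-04  0.e+00 -1.e+00] [ 0.02814008  0.14561898 -0.60163702] 0.013473582481186783 39.33806240558624
tray 18074 [-79.12344162  79.57064069] [nan, -16.1, 19.5, 54.9] 93.22441804546713
spine 3346 0.06705998365500518 [-60.91849787  90.23118782]
10 [-7.   7.4] 0.18 0.06734739686378767
50 [-6.6  6.8] 0.07 0.06706952228182504
70 [-6.9  6.9] 0.0 0.06705319155782664
tab 2639 0.10095400993462765 [-21.22921983  22.20729742]
-30 [-6.5  6.9] 0.22 0.10081231704800178
-10 [-6.2  6.6] 0.18 0.10105978698869708
10 [-6.4  6.7] 0.17 0.10083953455599712
  return _methods._mean(a, axis=axis, dtype=dtype,
  ret = ret.dtype.type(ret / rcount)
```

Emit:
servo_tool --turn '[[0,0,0],[0,0,0],[0,0,0],[0,0,0],[0,0,0],[0,0,0],[0,0,0],[0,0,0]]' --slide '[[0,0,0],[0,0,0],[0,0,0],[0,0,0],[0,0,0.3],[0,0,1],[0,0,2],[0,0,3]]' --hand '[0.3,0.5,0.5,0.5,0.5,0.5,0.5,0.5]'

```text
clock: 9.0
tcp_pos: [0.5724, -0.0273, 0.1635]
orientation: [2.407, 2.019, 0.0]
contact_force: [0.2, 0.2, -0.2]
grip_width: 0.0429
gripper_force: 0.0
```

```bash
python3 m.py w8
```

```text
9.0 [ 0.5724 -0.0273  0.1635] yaw closing -10.01 tilt [ 4.e-04  0.e+00 -1.e+00] [ 0.22471164  0.22989154 -0.21246718] 0.042863672431595584 0.0
tray 9577 [-79.23981758  79.56129581] [-52.1, -16.6, 19.2, 54.7] 92.83928627254596
spine 1955 0.06707061219215606 [-89.17840413  89.98344044]
-90 [-5.5  7.5] 1.02 0.06713138195312172
-70 [-5.4  7.4] 0.99 0.06701672520333392
-50 [-6.2  7.2] 0.52 0.06722588393176833
10 [-6.6  7.4] 0.41 0.06703257470533604
50 [-6.4  6.9] 0.29 0.06709383278249356
70 [-6.9  6.8] -0.04 0.0670666634673248
tab 578 0.10063208162379378 [-21.38577405  21.9541132 ]
-30 [-6.7  6.8] 0.06 0.10098520763290487
-10 [-6.6  7.5] 0.45 0.1006140329288887
10 [-6.4  7.3] 0.43 0.10033540131699711
```

View pics/w8.png

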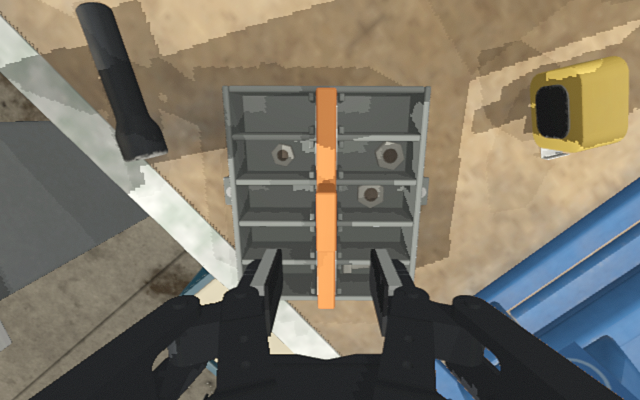

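The picture shows the divider (spine at columns 317–337) level across the tray. Its spine top is at 66 mm, as it should be when home. The gripper is clear of it.

```bash
python3 -c "
from bench import r
print(r.hand_in())"
```

```text
the job is handed in; nothing more can be done
None
```

The divider is fully home in the tray, level and released, with the gripper clear; I steered clear of the torch, tape measure and mug, and handed the job in after about 9 s of the 40 s, though the hand-in gave no verdict back.

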